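Unplug the herb tins and sort full from empty

TASK

Two look-alike square herb tins are plugged on the dry-air manifold's sloping tubes by push-fit fittings: take each one off by holding its release ring pressed towards the tin while you draw it straight off its tube, never wrenching it. Feel which is full and which is empty: set the full tin down gently inside the oblong wooden tray and the empty one gently inside the square grey bin, let go, and never let a tin touch the bench. Leave everything else standing where it is.

Things in the scene. Friction and masses are not known exactly. Their poses are not given: they have to be found in the camera images.
- tin_a: square lidded herb tin of plain metal, 84 x 84 x 44 mm, with a push-fit fitting in the middle of its bottom. Origin: centre of that box. Local +x is its axis, from fitting to lid (lid face x = +22 mm, bottom x = -22, sides y, z = +-42 mm). It starts plugged on a manifold tube, 32 mm of tube inside it (1.5 mm loose each way), local x up along the tube, 30 deg above level; one z face is up
- tin_b: the other tin: same look, sizes, frame and fitting as tin_a, on the other tube. One of the two is full (0.65 to 0.85 kg), the other empty (0.22 to 0.28 kg, fitting included); only the weight tells which. A tin comes off its tube along its local +x. Its mass centre is within 8 mm of its origin
- collet_a (a joint): travel of tin_a's black release ring (72 mm across, 6 mm thick, round the tube) towards the tin, m. 0: out, outer face at tin x = -36 mm, tin locked on the tube. 0.006: fully in, tin free (free from 0.0055 on). Sprung, 4 N to start, 9 N when in; let go, it springs out and locks. Squeezing ring and lid together (58 mm, 52 when in), fingertips above the tube, presses it and holds the tin
- collet_b (a joint): the same for tin_b's release ring. A locked tin can move 3 mm outwards along its tube and none inwards: centre the grip along the tin at its origin (x = 0 to +5 mm) and no nearer the ring, or closing will squeeze the tin onto its tube
- manifold: fixed grey dry-air manifold block, 70 x 270 x 60 mm, origin at the centre of its underside, z up, local x away from the robot. Two steel tubes, 13 to 15 mm thick, start at local (0, +-80, 50) mm and rise 30 deg above level towards local +x, 140 mm long. A plugged tin's origin is at local (113, +-80, 114) mm
- tray: fixed oblong wooden tray, 200 (local x) x 150 (local y) x 30 mm tall, walls and floor 6 mm, origin at the centre of its underside: for the full tin
- bin: fixed square grey plastic bin, 140 x 140 x 44 mm tall, walls and floor 4 mm, origin at the centre of its underside: for the empty tin
- table: the white bench, top at z = 0
- vial: bystander: a small amber bottle between the two tins, 34 mm across, 100 mm tall; origin at the centre of its underside
- jar: bystander: a glass jar with a steel lid, 56 mm across, 85 mm tall, beyond the tins; origin at the centre of its underside
- beaker: bystander: a glass beaker, 70 mm across, 90 mm tall, far part of the bench; origin at the centre of its underside
- mortar: bystander: a white ceramic mortar bowl, 90 mm across, 60 mm tall, far part of the bench; origin at the centre of its underside
- reagent: bystander: an amber reagent bottle, 68 mm across, 150 mm tall, far part of the bench; origin at the centre of its underside
Not all that is in view belongs to the job. Leave any purple look-alike of the bin alone.

How it is judged:
By the outcome, as a careful person would: the job done as asked, in the order asked, and still so for the second after the job is handed in, with the robot touching nothing.
It also fails if it takes over 58 s, if anything falls off the work surface, if the arm or the gripper's body presses on something with over 40 N, if the wrist force passes 120 N, or if a joint passes its speed limit or range.

ROBOT

A 6-joint arm with a two-finger parallel gripper is mounted at the origin on the work surface. World frame = base frame: x ahead of the robot, y to its left, z up, the work surface at z = 0. Lengths are in m, angles in rad, forces in N, time in s.
With the tool pointing down it reaches from about 0.225 to 0.875 m from the base axis. Payload 3.4 kg.
Tool frame: the origin (TCP) lies at the very end of the fingers, on their centre line; the grasp point (between the pads) lies behind it (manip.grasp_offset is the z of the grasp point in the tool frame, in m); z points along the fingers, y is the line along which they close (so a half turn about z gives the same grasp; the last joint's range is limited). The gripper opens to 85 mm and grips with 20 to 120 N. Pads are 22 mm wide; open, the fingers measure 114 mm over their backs; the gripper's body (76 mm by 85 mm) begins 54 mm behind the grasp point. The pads swing forward as they close: fully open they stand 13 mm farther back than shut.
Start: joints at [1.102, 0.276, 1.505, -0, 1.361, -0.121], TCP at [0.196, 0.541, 0.231] pointing down, gripper open.
Joint ranges: [-2.89, 2.89], [-0.75, 2.08], [0.22, 2.7], [-1.18, 4.32], [0.11, 2.71], [-2.7, 2.7]. Speed limits (rad/s): [2.57, 2.57, 3.14, 3.14, 3.14, 3.14].

INTERFACE

Orientations are given as a unit quaternion [w, x, y, z].
In Python, from rig import manip gives the robot as it stands.
- The arm moves only by the shell command python3 -m pendant 'ROWS' [FORCE]. ROWS is JSON, a list of rows, each an object of numbers: "dx", "dy", "dz": the shift along the tool's x, y, z in m; "rx", "ry", "rz": the turn, a rotation vector about the tool's x, y, z in degrees; "hand": the finger opening in m, from 0 to 0.0854. In form: [{"dx": .., "dy": .., "dz": .., "rx": .., "ry": .., "rz": .., "hand": ..}, ...]. A call has 1 to 12 rows; each row shifts and turns the commanded pose from where the row before left it, along the tool's axes as they then stand; what a row does not reach is not made up. A row lasts 1/12 s, in which the tool goes at most 41.7 mm and 7.16 degrees, less where a joint would pass 70% of its speed; a pose out of reach is approached as far as the arm can. A call is refused whole if a number of a shift passes 0.0417 or a number of a turn 7.16, either way. A call with a gripper value outside its range is refused whole. The fingers move at their own pace and stop on an object; FORCE is the grip in N (left out, the last holds). Time passes only in rows, so rows that do not move let the fingers close. It gives the time, the measured TCP pose, the force, the opening and the grip force at its end, in the units of the state.
- manip.get_state(): the state, without advancing time (a new reading comes with each control period).
- manip.get_image(name): name is "scene" or "top"; returns a dict with "frame" (420x560x3 uint8, red, green, blue), "fx", "fy", "cx", "cy" (pixels), "position" and "attitude" of the camera in the world. Camera axes: x right, y up, looking along -z (the intrinsics and any distortion apply to the point x, -y, -z); pixel columns grow to the right and rows downward; lengths in m; the calibration is good to about 2 mm. A picture is of the moment at which its call begins. There is no depth.
- manip.sign_off(): hands the job in; it is judged then, once.
The state is a dict: "clock": time; "qpos": joint angles; "qd": joint speeds; "effort": joint torques, N m; "position": TCP position; "ee_rot": TCP orientation; "contact_force": force on the tool from outside, world axes, zero at the start; "moment": the same for the moment, N m; "width": finger opening in m; "gripper_force": force on a finger pad.
Only numpy, scipy, OpenCV 4.12 (cv2) and the standard library are available. Lean on these libraries where they do the work, as an engineer would, in place of code of your own. Each camera call takes 0.05 s, during which the arm holds its last target. There are 200 camera calls.

## Working session

There is one attempt and no reset: what is moved stays moved. The work goes in short steps, Python scripts to look and compute and a shell command to move; the robot and the scene stay as the last step left them, time stands still between calls to the robot, and variables do not carry over. Pictures are saved under pics/ and viewed, at most 10 in all, crops included, and the job is handed in when it is done.

```bash
mkdir -p pics; ls; python3 - <<'E'
from rig import manip
import cv2
for n in ("scene","top"):
    d=manip.get_image(n); cv2.imwrite(f"pics/{n}0.png",d["frame"][:,:,::-1])
    print({k:v for k,v in d.items() if k!="frame"})
print(manip.get_state(), manip.grasp_offset)
E
```

```text
pics
{'fx': 503.12601019888837, 'fy': 503.12601019888837, 'cx': 274.568245282457, 'cy': 207.68381855967678, 'position': array([1.43140499, 0.12469419, 0.87544122]), 'attitude': array([0.60275793, 0.26377366, 0.31484078, 0.68409182])}
{'fx': 429.10428278485074, 'fy': 429.10428278485074, 'cx': 277.6390478499187, 'cy': 208.5502048477252, 'position': array([0.37826081, 0.00865367, 1.15029565]), 'attitude': array([-0.70416307, -0.04291025,  0.0584718 ,  0.70632438])}
{'clock': 0.1, 'qpos': array([ 1.10196751e+00,  2.76509527e-01,  1.50604438e+00, -3.03108429e-07,
        1.36070361e+00, -1.20979943e-01]), 'qd': array([-0.00018118, -0.00123059, -0.0030518 ,  0.00023147, -0.00267482,
       -0.00146475]), 'effort': array([ 2.13821149e-03, -4.17699337e+01, -2.46404797e+01, -9.05240154e-05,
        5.84055248e-03, -4.85760722e-06]), 'position': array([0.19577387, 0.54012132, 0.23052381]), 'ee_rot': array([-2.41804207e-04,  1.73048812e-01,  9.84912898e-01, -7.96542252e-04]), 'contact_force': array([-0.48266716,  0.53955228,  0.33091645]), 'moment': array([-0.05186067, -0.01244276,  0.01435571]), 'gripper_force': 0.0, 'width': 0.08516839580197029} -0.0187
```

View pics/scene0.png

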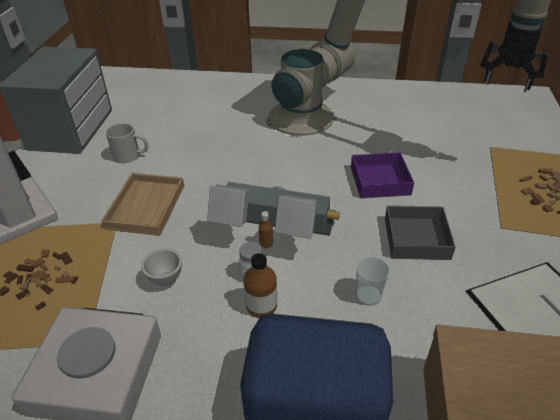

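View pics/top0.png

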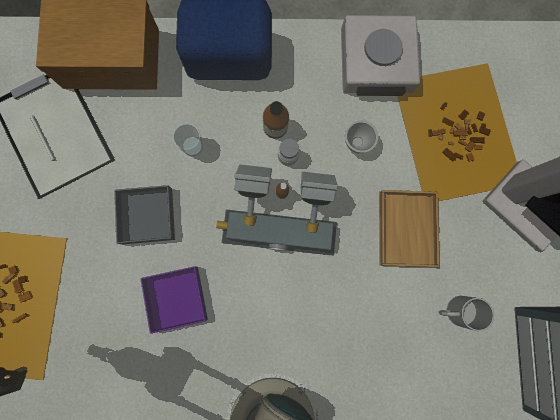

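The scene view shows the tins at about (227,205) and (297,215). In the top view they are at (253,180) and (319,188), with the manifold at (280,232). There are two bin candidates in the top view: grey at (145,215) and purple at (175,300). The grey one fits the description, and the tray is at (410,230).

```bash
cat > h.py <<'E'
import numpy as np, cv2
from scipy.spatial.transform import Rotation as R
from rig import manip
def rot(q): return R.from_quat([q[1],q[2],q[3],q[0]])
def ray(d,u,v):
    r=np.array([(u-d["cx"])/d["fx"],-(v-d["cy"])/d["fy"],-1.0])
    return d["position"],rot(d["attitude"]).apply(r)
def onplane(d,u,v,z):
    p,r=ray(d,u,v); return p+r*(z-p[2])/r[2]
def project(d,P):
    c=rot(d["attitude"]).inv().apply(np.asarray(P)-d["position"])
    return d["cx"]+d["fx"]*c[...,0]/-c[...,2], d["cy"]-d["fy"]*c[...,1]/-c[...,2]
E
python3 - <<'E'
from h import *
d=manip.get_image("top"); f=d["frame"]; hsv=cv2.cvtColor(f,cv2.COLOR_RGB2HSV)
for n,(u,v) in dict(man=(280,232),man2=(240,225),binrim=(117,215),binfl=(145,215),tray=(410,230),bench=(350,270),tin=(253,172),tin2=(253,187)).items(): print(n,hsv[v,u])
def rect(m,roi):
    M=np.zeros_like(m);x0,y0,x1,y1=roi;M[y0:y1,x0:x1]=m[y0:y1,x0:x1]
    M=cv2.morphologyEx(M,cv2.MORPH_OPEN,np.ones((3,3)))
    c=max(cv2.findContours(M,0,2)[0],key=cv2.contourArea);return cv2.minAreaRect(c)
H,S,V=[hsv[...,i].astype(int) for i in range(3)]
for n,m,roi,z in (("tray",(S>90)&(H<25),(370,180,450,280),.03),("bin",(V<105),(105,175,185,250),.044),("man",(S>25)&(H>70)&(H<115)&(V<150),(215,200,345,262),.06)):
    r=rect((m*255).astype(np.uint8),roi);b=cv2.boxPoints(r)
    P=np.array([onplane(d,u,v,z) for u,v in b]); c=P.mean(0)
    print(n,np.round(b,1).tolist(),"c",c.round(4),"sides",[round(float(np.linalg.norm(P[i]-P[(i+1)%4])),4) for i in range(4)],"dir",[round(float(np.degrees(np.arctan2(*(P[(i+1)%4]-P[i])[[1,0]]))),1) for i in range(2)])
a=cv2.resize(f[155:260,205:350],None,fx=4,fy=4,interpolation=2)
g=manip.get_image("scene")["frame"][170:260,195:345]
g=cv2.resize(g,(580,348),interpolation=2)
b=cv2.resize(f[170:265,100:200],(200,190))
o=np.zeros((600,800,3),np.uint8);A=cv2.resize(a,(400,290));o[:290,:400]=A;o[:348-58,400:]=cv2.resize(g,(400,290));o[300:490,:200]=b
o[300:500,220:440]=cv2.resize(f[175:275,365:475],(220,200))
cv2.imwrite("pics/crop1.png",o[:,:,::-1])
E
```

```text
man [ 87  23 100]
man2 [ 80  30 101]
binrim [68 19 53]
binfl [90  6 87]
tray [ 18 129 140]
bench [ 41  13 153]
tin [68 10 98]
tin2 [ 75  13 122]
tray [[380.0, 180.0], [449.0, 180.0], [449.0, 266.0], [380.0, 266.0]] c [ 0.5026 -0.3785  0.03  ] sides [0.1865, 0.2295, 0.1811, 0.2284] dir [-90.0, 176.4]
bin [[112.69999694824219, 189.0], [178.60000610351562, 184.39999389648438], [182.60000610351562, 242.3000030517578], [116.69999694824219, 246.89999389648438]] c [0.5208 0.3196 0.044 ] sides [0.1708, 0.1519, 0.1676, 0.1513] dir [-85.9, -174.5]
man [[246.6999969482422, 240.39999389648438], [249.10000610351562, 214.1999969482422], [332.0, 221.89999389648438], [329.6000061035156, 248.10000610351562]] c [ 0.4777 -0.0455  0.06  ] sides [0.0671, 0.2134, 0.0672, 0.2115] dir [-5.0, -95.5]
```

View pics/crop1.png

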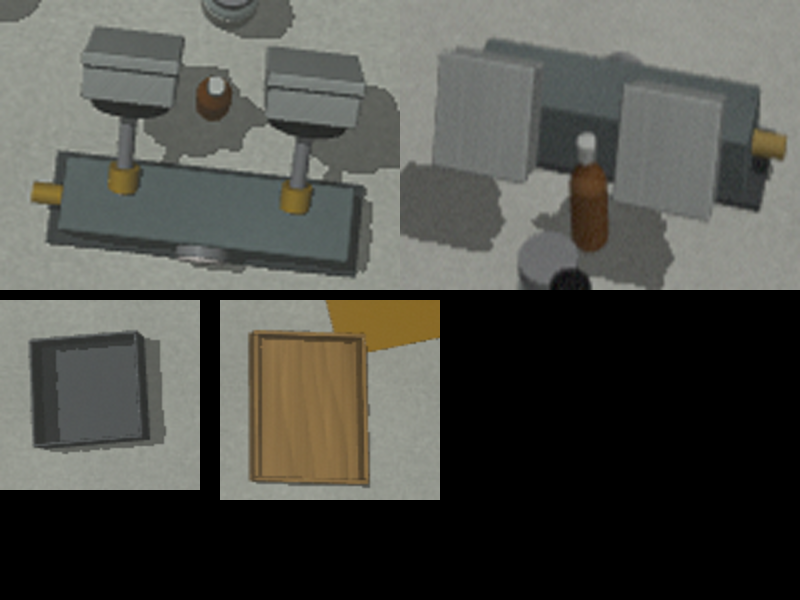

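The enlarged crop shows the +y tin's lid/top edge at about top px (236,177)-(271,181), and the −y tin's at (301,184)-(337,190). The open grey bin and the oblong wooden tray are both clear. The grey bin at (145,215) is the one I'll use, and the purple one is excluded.

```bash
cat > m.py <<'E'
from h import *
t=manip.get_image("top"); s=manip.get_image("scene")
def sub(d,pts):
    g=cv2.cvtColor(d["frame"],cv2.COLOR_RGB2GRAY); p=np.float32(pts).reshape(-1,1,2)
    q=cv2.cornerSubPix(g,p.copy(),(3,3),(-1,-1),(3,30,.01)).reshape(-1,2); p=p.reshape(-1,2)
    return np.where(np.linalg.norm(q-p,axis=1,keepdims=True)<2.5,q,p)
# lid corners, order: upper +y, upper -y, lower -y, lower +y
S={"P":[(315.8,206.8),(278.3,200),(275.6,245),(312,251.8)],"N":[(247.5,194.4),(210,189.5),(207.8,231.9),(241.9,237.5)]}
T={"P":[(235.8,177.5),(271,181.5)],"N":[(301,184),(336.9,190.2)]}
for k in S:
    q=sub(s,S[k]); r=sub(t,T[k])
    A=[onplane(s,*q[i],z) for i,z in enumerate((.1614,.1614,.0886,.0886))]
    B=[onplane(t,*r[i],.1614) for i in range(2)]
    print(k,"px",q.round(1).tolist(),r.round(1).tolist()); print(np.round(A,4)[:,:2].tolist(),"top",np.round(B,4)[:,:2].tolist())
    A=np.array(A);print(" width",np.linalg.norm(A[0]-A[1]).round(4),np.linalg.norm(A[2]-A[3]).round(4),"top",np.linalg.norm(B[0]-B[1]).round(4),"height",np.linalg.norm((A[0]+A[1]-A[2]-A[3])/2).round(4))
    for i in range(2): # triangulate
        p1,r1=ray(s,*q[i]);p2,r2=ray(t,*r[i]);x=np.linalg.lstsq(np.c_[r1,-r2],p2-p1,rcond=None)[0];print(" tri",((p1+r1*x[0]+p2+r2*x[1])/2).round(4))
    y=np.array(B[0]-B[1]); print(" lid c (scene)",A.mean(0).round(4),"yaw of y-edge -90:",[round(float(np.degrees(np.arctan2(-e[0],e[1]))),1) for e in (A[0]-A[1],A[3]-A[2],y)])
for n,c,z in (("bin",[(115,190),(168.5,185.5),(173.5,239),(117.5,243.5)],.044),("tray",[(379.5,190.5),(438,191),(439.5,268),(380,266.5)],.03),("man",[(205+x/2.759,155+y/2.759) for x,y in ((64,153),(363,187),(354,262),(52,235))],.06)):
    q=sub(t,c);P=np.array([onplane(t,*a,z) for a in q]);print(n,q.round(1).tolist(),P.mean(0).round(4),[round(float(np.linalg.norm(P[i]-P[(i+1)%4])),4) for i in range(4)],[round(float(np.degrees(np.arctan2(*(P[(i+1)%4]-P[i])[[1,0]]))),1) for i in range(4)])
for n,u,v,z in (("vial",282,184,.1),("jar",288,147,.085),("reagent",276,107,.15)): print(n,onplane(t,u,v,z).round(3))
E
python3 m.py
```

```text
P px [[315.79998779296875, 206.8000030517578], [278.29998779296875, 200.0], [275.6000061035156, 245.0], [311.3999938964844, 253.39999389648438]] [[234.3000030517578, 177.5], [271.0, 181.5]]
[[0.6206, 0.0905], [0.6075, 0.0079], [0.6734, 0.0095], [0.6894, 0.0887]] top [[0.5949, 0.0879], [0.5854, 0.0018]]
 width 0.0837 0.0808 top 0.0866 height 0.0992
 tri [0.5991 0.0895 0.1424]
 tri [0.5886 0.0034 0.1449]
 lid c (scene) [0.6477 0.0491 0.125 ] yaw of y-edge -90: [-9.0, -11.4, -6.3]
N px [[247.5, 194.39999389648438], [210.0, 189.5], [207.8000030517578, 231.89999389648438], [244.10000610351562, 238.5]] [[301.0, 184.0], [336.8999938964844, 190.1999969482422]]
[[0.5963, -0.0623], [0.5889, -0.149], [0.6505, -0.1473], [0.6617, -0.0624]] top [[0.5794, -0.0687], [0.5645, -0.153]]
 width 0.087 0.0856 top 0.0856 height 0.0966
 tri [ 0.5816 -0.0677  0.1488]
 tri [ 0.5679 -0.1559  0.1435]
 lid c (scene) [ 0.6244 -0.1052  0.125 ] yaw of y-edge -90: [-4.9, -7.5, -10.0]
bin [[114.30000305175781, 189.8000030517578], [167.89999389648438, 184.89999389648438], [173.5, 239.0], [116.5, 243.3000030517578]] [0.5244 0.3315 0.044 ] [0.1389, 0.1427, 0.1449, 0.1396] [-84.7, -172.5, 94.1, 5.1]
tray [[379.3999938964844, 190.8000030517578], [438.0, 191.0], [439.29998779296875, 268.6000061035156], [379.6000061035156, 264.79998779296875]] [ 0.4869 -0.3632  0.03  ] [0.1577, 0.2057, 0.1566, 0.1957] [-90.2, 177.6, 86.2, -2.1]
man [[228.1999969482422, 210.5], [337.3999938964844, 222.60000610351562], [333.29998779296875, 250.0], [223.8000030517578, 240.1999969482422]] [ 0.4786 -0.0235  0.06  ] [0.2815, 0.0709, 0.2788, 0.0767] [-96.5, 170.1, 84.7, -7.6]
vial [ 0.592 -0.026  0.1  ]
jar [ 0.692 -0.043  0.085]
reagent [ 0.773 -0.011  0.15 ]
```

```bash
python3 - <<'E'
import re
t=open("m.py").read()
i=t.index("S={");j=t.index("T={")
t=t[:i]+'S={"P":[(315.8,200.4),(278.3,194.8),(275.6,232.1),(312,237.7)],"N":[(247.5,190.2),(210,186.1),(207.8,221.2),(241.9,225.9)]}\n'+t[j:]
open("m.py","w").write(t)
E
python3 m.py | head -12
python3 - <<'E'
from h import *
t=manip.get_image("top"); s=manip.get_image("scene")
# blend check: predicted points from a manifold pose
m=np.array([.4735,-.0275,0]);
a=cv2.resize(t["frame"][150:260,205:350],None,fx=4,fy=4,interpolation=2);b=cv2.resize(s["frame"][170:260,195:345],None,fx=4,fy=4,interpolation=2)
cv2.imwrite("pics/top4.png",a[:,:,::-1]);cv2.imwrite("pics/sc4.png",b[:,:,::-1])
E
```

```text
P px [[316.0, 200.5], [278.5, 195.6999969482422], [275.6000061035156, 232.10000610351562], [310.1000061035156, 238.8000030517578]] [[234.3000030517578, 177.5], [271.0, 181.5]]
[[0.6001, 0.0895], [0.5932, 0.0065], [0.6336, 0.0041], [0.6458, 0.0824]] top [[0.5949, 0.0879], [0.5854, 0.0018]]
 width 0.0833 0.0792 top 0.0866 height 0.0847
 tri [0.5957 0.0888 0.1576]
 tri [0.5864 0.0036 0.1555]
 lid c (scene) [0.6181 0.0456 0.125 ] yaw of y-edge -90: [-4.8, -8.9, -6.3]
N px [[245.6999969482422, 190.39999389648438], [208.60000610351562, 186.6999969482422], [206.1999969482422, 220.60000610351562], [240.5, 226.6999969482422]] [[301.0, 184.0], [335.0, 189.5]]
[[0.583, -0.0688], [0.5796, -0.1544], [0.6145, -0.1597], [0.6255, -0.0772]] top [[0.5794, -0.0687], [0.5663, -0.1487]]
 width 0.0856 0.0832 top 0.081 height 0.0827
 tri [ 0.58   -0.0692  0.1588]
 tri [ 0.5688 -0.154   0.1522]
 lid c (scene) [ 0.6006 -0.115   0.125 ] yaw of y-edge -90: [-2.3, -7.6, -9.3]
```

```bash
python3 - <<'E'
import cv2,numpy as np
a=cv2.imread("pics/top4.png")[60:420];b=cv2.imread("pics/sc4.png")
t=cv2.resize(a[:,80:560],None,fx=.8333,fy=.8333)
o=np.zeros((600,800,3),np.uint8)
o[:300,:400]=t; 
b2=cv2.resize(b,(400,240));o[:240,400:]=b2
# lids at 8x from scene: rows 180..245, cols 200..325 ->
import h
f=h.manip.get_image("scene")["frame"][180:245,200:325][:,:,::-1]
g=h.manip.get_image("top")["frame"][160:250,220:342][:,:,::-1]
o=np.zeros((600,800,3),np.uint8);o[:286,:550]=cv2.resize(f,(550,286),interpolation=2);o[290:600,:420]=cv2.resize(g,(420,310),interpolation=2)
cv2.imwrite("pics/c2.png",o)
E
```

```text
(no output)
```

View pics/c2.png

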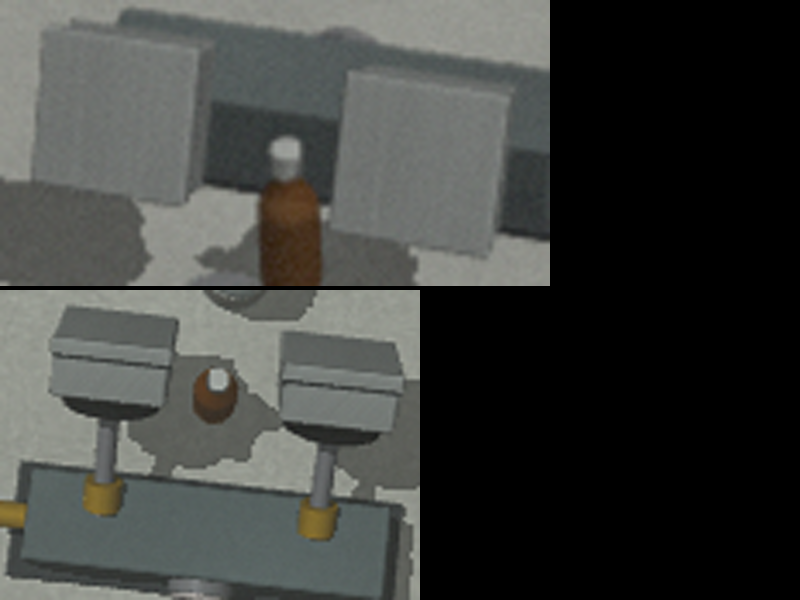

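```bash
cat > m2.py <<'E'
from h import *
t=manip.get_image("top"); s=manip.get_image("scene")
S={"P":[(316.4,200.9),(279.1,195.9),(275.5,232.3),(310.9,237.5)],"N":[(245,190.2),(209.5,187.3),(207.5,220.9),(241.8,225.9)]}
T={"P":[(235.4,174.2),(271.4,177.7)],"N":[(301.9,181.2),(336.8,185)]}
for k in S:
    A=np.array([onplane(s,*S[k][i],z) for i,z in enumerate((.1614,.1614,.0886,.0886))]);B=np.array([onplane(t,*p,.1614) for p in T[k]])
    print(k,A[:,:2].round(4).tolist(),B[:,:2].round(4).tolist())
    print(" lid scene",A.mean(0).round(4),"scene upper mid",A[:2].mean(0).round(4),"top upper mid",B.mean(0).round(4))
    for i in range(2):
        p1,r1=ray(s,*S[k][i]);p2,r2=ray(t,*T[k][i]);x=np.linalg.lstsq(np.c_[r1,-r2],p2-p1,rcond=None)[0];print(" tri",((p1+r1*x[0]+p2+r2*x[1])/2).round(4))
E
python3 m2.py
```

```text
P [[0.6012, 0.0904], [0.5936, 0.0078], [0.6342, 0.004], [0.6415, 0.0838]] [[0.6029, 0.0855], [0.5945, 0.0008]]
 lid scene [0.6176 0.0465 0.125 ] scene upper mid [0.5974 0.0491 0.1614] top upper mid [0.5987 0.0431 0.1614]
 tri [0.6025 0.0879 0.1622]
 tri [0.594  0.0043 0.1616]
N [[0.5826, -0.0704], [0.5814, -0.1519], [0.6151, -0.1564], [0.6224, -0.0748]] [[0.5861, -0.0709], [0.577, -0.1531]]
 lid scene [ 0.6004 -0.1134  0.125 ] scene upper mid [ 0.582  -0.1111  0.1614] top upper mid [ 0.5815 -0.112   0.1614]
 tri [ 0.5855 -0.0702  0.1639]
 tri [ 0.5776 -0.1534  0.1582]
```

The lid's upper edges triangulate to z ≈ 0.162, against 0.161 expected. Spacing is 0.159 m and yaw −6°, and the manifold centre agrees within 3 mm. Time to move, so I'll turn the tool first.

```bash
cat > go.py <<'E'
import sys
from h import *
O={"P":np.array([.600,.046,.114]),"N":np.array([.5835,-.112,.114])}
c,s_=np.cos(np.radians(-6)),np.sin(np.radians(-6)); xh=np.array([c,s_,0]);Z=np.array([0,0,1.])
def basis(tilt,yaw=-6):
    a=np.radians(tilt);y=np.radians(yaw);h=np.array([np.cos(y),np.sin(y),0])
    ty=np.cos(a)*h+np.sin(a)*Z; tz=np.sin(a)*h-np.cos(a)*Z
    return np.c_[np.cross(ty,tz),ty,tz]
def tin(k,x,z,tilt=30):
    B=basis(30); return O[k]+x*B[:,1]-z*B[:,2]
def delta(p,B):
    st=manip.get_state(); Rc=rot(st["ee_rot"]).as_matrix()
    print("d mm",((np.asarray(p)-st["position"])@Rc*1000).round(1),"rot deg",np.degrees(R.from_matrix(Rc.T@B).as_rotvec()).round(2),"| pos",st["position"].round(4),"F",st["contact_force"].round(1),"w",round(st["width"],4),"q",st["qpos"].round(2),"t",st["clock"])
E
python3 -m pendant '[{"rz":6.33},{"rz":6.33},{"rz":6.33},{"rz":6.33},{"rz":6.33},{"rz":6.33},{"rz":6.33},{"rz":6.33},{"rz":6.33},{"rz":6.33},{"rz":6.33},{"rz":6.37}]'
python3 -m pendant '[{"rx":-6},{"rx":-6},{"rx":-6},{"rx":-6},{"rx":-6},{}]'
python3 -c "
from go import *
delta(tin('P',-.005,.12),basis(30))"
```

```text
d mm [-485.9 -342.8   15.9] rot deg [-25.41 -19.89  74.22] | pos [0.196  0.5406 0.2314] F [-0.4 -0.7 -0.8] w 0.0851 q [ 1.1   0.28  1.5  -0.    1.36 -0.12] t 0.7invalid input
invalid input
```

```bash
python3 -m pendant '[{"dx":0,"dy":0,"dz":0,"rx":0,"ry":0,"rz":6.33,"hand":0.085},{"dx":0,"dy":0,"dz":0,"rx":0,"ry":0,"rz":6.33,"hand":0.085}]'
```

```text
clock: 0.87
position: [0.196, 0.5406, 0.2314]
ee_rot: [0.0, 0.283, 0.959, 0.0]
contact_force: [-0.1, -0.7, -0.5]
width: 0.0851
gripper_force: 0.0
```

```bash
python3 -m pendant '[{"dx":0,"dy":0,"dz":0,"rx":0,"ry":0,"rz":6.33}]'
```

```text
invalid input
```

```bash
python3 -m pendant '[{"dx":0,"dy":0,"dz":0,"rx":0,"ry":0,"rz":7,"hand":0.085},{"dx":0,"dy":0,"dz":0,"rx":0,"ry":0,"rz":7,"hand":0.085},{"dx":0,"dy":0,"dz":0,"rx":0,"ry":0,"rz":7,"hand":0.085},{"dx":0,"dy":0,"dz":0,"rx":0,"ry":0,"rz":7,"hand":0.085},{"dx":0,"dy":0,"dz":0,"rx":0,"ry":0,"rz":7,"hand":0.085},{"dx":0,"dy":0,"dz":0,"rx":0,"ry":0,"rz":7,"hand":0.085},{"dx":0,"dy":0,"dz":0,"rx":0,"ry":0,"rz":7,"hand":0.085},{"dx":0,"dy":0,"dz":0,"rx":0,"ry":0,"rz":7,"hand":0.085},{"dx":0,"dy":0,"dz":0,"rx":0,"ry":0,"rz":7,"hand":0.085}]' && python3 -m pendant '[{"dx":0,"dy":0,"dz":0,"rx":-6,"ry":0,"rz":0,"hand":0.085},{"dx":0,"dy":0,"dz":0,"rx":-6,"ry":0,"rz":0,"hand":0.085},{"dx":0,"dy":0,"dz":0,"rx":-6,"ry":0,"rz":0,"hand":0.085},{"dx":0,"dy":0,"dz":0,"rx":-6,"ry":0,"rz":0,"hand":0.085},{"dx":0,"dy":0,"dz":0,"rx":-6,"ry":0,"rz":0,"hand":0.085},{"dx":0,"dy":0,"dz":0,"rx":0,"ry":0,"rz":0,"hand":0.085}]'
python3 -c "
from go import *
delta(tin('P',-.005,.12),basis(30))"
```

```text
clock: 1.62
position: [0.196, 0.5406, 0.2313]
ee_rot: [-0.0, 0.743, 0.67, 0.0]
contact_force: [-0.3, 0.3, -0.6]
width: 0.085
gripper_force: 0.0
clock: 2.12
position: [0.1923, 0.5402, 0.2291]
ee_rot: [0.193, 0.713, 0.651, 0.173]
contact_force: [-1.1, -0.2, -1.2]
width: 0.085
gripper_force: 0.0
d mm [-453.6  327.5  207.1] rot deg [ 0.02 -0.15  0.73] | pos [0.1923 0.5402 0.2291] F [-1.1 -0.2 -1.2] w 0.085 q [ 1.43  0.28  1.62 -0.55  1.26  1.7 ] t 2.1167
```

```bash
python3 -m pendant '[{"dx":-0.027,"dy":0.019,"dz":0.012,"rx":0,"ry":0,"rz":0.06,"hand":0.085},{"dx":-0.027,"dy":0.019,"dz":0.012,"rx":0,"ry":0,"rz":0.06,"hand":0.085},{"dx":-0.027,"dy":0.019,"dz":0.012,"rx":0,"ry":0,"rz":0.06,"hand":0.085},{"dx":-0.027,"dy":0.019,"dz":0.012,"rx":0,"ry":0,"rz":0.06,"hand":0.085},{"dx":-0.027,"dy":0.019,"dz":0.012,"rx":0,"ry":0,"rz":0.06,"hand":0.085},{"dx":-0.027,"dy":0.019,"dz":0.012,"rx":0,"ry":0,"rz":0.06,"hand":0.085},{"dx":-0.027,"dy":0.019,"dz":0.012,"rx":0,"ry":0,"rz":0.06,"hand":0.085},{"dx":-0.027,"dy":0.019,"dz":0.012,"rx":0,"ry":0,"rz":0.06,"hand":0.085},{"dx":-0.027,"dy":0.019,"dz":0.012,"rx":0,"ry":0,"rz":0.06,"hand":0.085},{"dx":-0.027,"dy":0.019,"dz":0.012,"rx":0,"ry":0,"rz":0.06,"hand":0.085},{"dx":-0.027,"dy":0.019,"dz":0.012,"rx":0,"ry":0,"rz":0.06,"hand":0.085},{"dx":0,"dy":0,"dz":0,"rx":0,"ry":0,"rz":0,"hand":0.085}]'
python3 -c "
from go import *
delta(tin('P',-.005,.12),basis(30))"
```

```text
clock: 3.12
position: [0.4142, 0.2136, 0.2215]
ee_rot: [0.192, 0.722, 0.641, 0.174]
contact_force: [-0.1, -0.1, 0.1]
width: 0.0849
gripper_force: 0.0
d mm [-145.5  118.4   74.7] rot deg [ 0.05  0.16 -0.78] | pos [0.4142 0.2136 0.2215] F [-0.1 -0.1  0.1] w 0.0849 q [ 0.58 -0.06  2.05 -0.47  0.78  0.97] t 3.1167
```

```bash
python3 -m pendant '[{"dx":-0.0243,"dy":0.0197,"dz":0.0125,"rx":0,"ry":0,"rz":-0.12,"hand":0.085},{"dx":-0.0243,"dy":0.0197,"dz":0.0125,"rx":0,"ry":0,"rz":-0.12,"hand":0.085},{"dx":-0.0243,"dy":0.0197,"dz":0.0125,"rx":0,"ry":0,"rz":-0.12,"hand":0.085},{"dx":-0.0243,"dy":0.0197,"dz":0.0125,"rx":0,"ry":0,"rz":-0.12,"hand":0.085},{"dx":-0.0243,"dy":0.0197,"dz":0.0125,"rx":0,"ry":0,"rz":-0.12,"hand":0.085},{"dx":-0.0243,"dy":0.0197,"dz":0.0125,"rx":0,"ry":0,"rz":-0.12,"hand":0.085},{"dx":0,"dy":0,"dz":0,"rx":0,"ry":0,"rz":0,"hand":0.085},{"dx":0,"dy":0,"dz":0,"rx":0,"ry":0,"rz":0,"hand":0.085},{"dx":0,"dy":0,"dz":0,"rx":0,"ry":0,"rz":0,"hand":0.085}]'
python3 -c "
from go import *
delta(tin('P',-.005,.12),basis(30))
t=manip.get_image('top');s=manip.get_image('scene')
o=np.zeros((560,800,3),np.uint8);o[:560,:400]=cv2.resize(s['frame'][130:270,240:340],(400,560),interpolation=2);o[:560,400:]=cv2.resize(t['frame'][130:270,210:310],(400,560),interpolation=2)
cv2.imwrite('pics/a1.png',o[:,:,::-1])"
```

```text
clock: 3.87
position: [0.5352, 0.0605, 0.2143]
ee_rot: [0.191, 0.716, 0.649, 0.174]
contact_force: [-0.1, 1.0, -0.2]
width: 0.0851
gripper_force: 0.0
d mm [-7.7  1.9 -0.2] rot deg [-0.06 -0.21  0.34] | pos [0.5352 0.0605 0.2143] F [-0.1  1.  -0.2] w 0.0851 q [ 0.02  0.    2.01 -0.11  0.61  0.19] t 3.8667
```

View pics/a1.png

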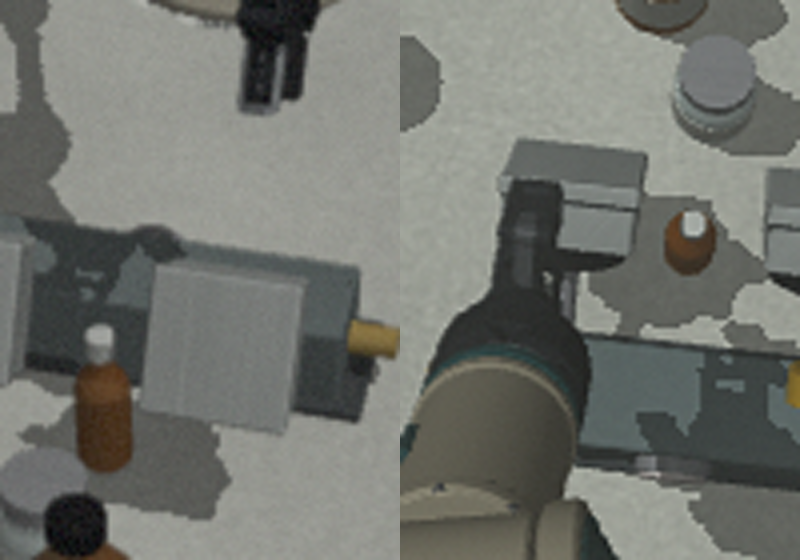

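The gripper hangs about 8 mm to the +y side of the tin's centre (top-crop finger at px (535,200) against tin centre ~(575,210)), which matches the computed offset. I'll correct that and descend.

```bash
python3 -m pendant '[{"dx":-0.0077,"dy":0.002,"dz":0,"rx":0,"ry":0,"rz":0.3,"hand":0.085},{"dx":0,"dy":0,"dz":0.02,"rx":0,"ry":0,"rz":0,"hand":0.085},{"dx":0,"dy":0,"dz":0.02,"rx":0,"ry":0,"rz":0,"hand":0.085},{"dx":0,"dy":0,"dz":0.02,"rx":0,"ry":0,"rz":0,"hand":0.085},{"dx":0,"dy":0,"dz":0.02,"rx":0,"ry":0,"rz":0,"hand":0.085},{"dx":0,"dy":0,"dz":0.01,"rx":0,"ry":0,"rz":0,"hand":0.085},{"dx":0,"dy":0,"dz":0.01,"rx":0,"ry":0,"rz":0,"hand":0.085},{"dx":0,"dy":0,"dz":0.01,"rx":0,"ry":0,"rz":0,"hand":0.085},{"dx":0,"dy":0,"dz":0,"rx":0,"ry":0,"rz":0,"hand":0.085},{"dx":0,"dy":0,"dz":0,"rx":0,"ry":0,"rz":0,"hand":0.085}]'
python3 -c "
from go import *
delta(tin('P',-.005,.01),basis(30))
t=manip.get_image('top');s=manip.get_image('scene')
o=np.zeros((560,800,3),np.uint8);o[:560,:400]=cv2.resize(s['frame'][130:270,240:340],(400,560),interpolation=2);o[:560,400:]=cv2.resize(t['frame'][130:270,210:310],(400,560),interpolation=2)
cv2.imwrite('pics/a2.png',o[:,:,::-1])"
```

```text
clock: 4.8
position: [0.5912, 0.0478, 0.12]
ee_rot: [0.191, 0.717, 0.648, 0.174]
contact_force: [-0.2, -0.1, 0.9]
width: 0.0851
gripper_force: 0.0
d mm [-0.9 -0.3 -0.3] rot deg [-0.02 -0.22  0.15] | pos [0.5912 0.0478 0.12  ] F [-0.2 -0.1  0.9] w 0.0851 q [-0.01  0.2   2.07 -0.13  0.35  0.2 ] t 4.8
```

View pics/a2.png

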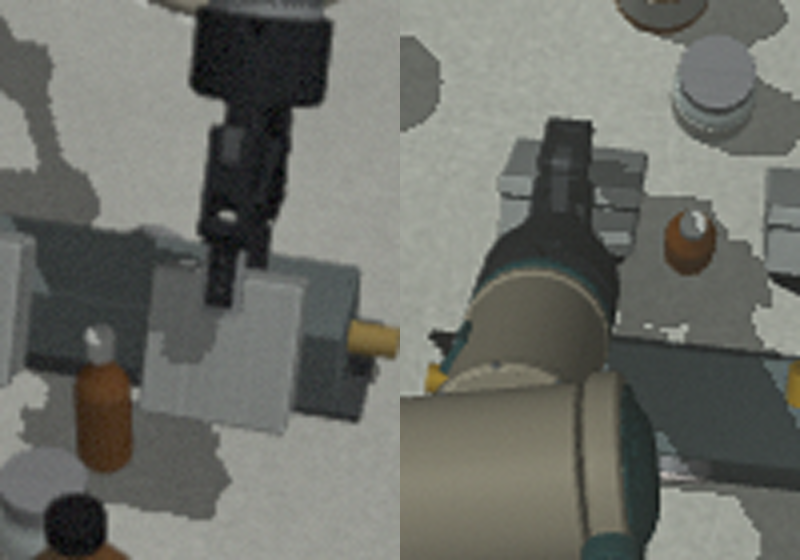

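The scene crop shows the lid finger at px (220,300), in front of the lid face, and the ring finger behind it. No contact force yet. I'll shift 8 mm outward and close gently at 40 N.

```bash
python3 -m pendant '[{"dx":0,"dy":0.004,"dz":0,"rx":0,"ry":0,"rz":0,"hand":0.085},{"dx":0,"dy":0.004,"dz":0,"rx":0,"ry":0,"rz":0,"hand":0.085},{"dx":0,"dy":0,"dz":0,"rx":0,"ry":0,"rz":0,"hand":0.085}]' 40 && python3 -m pendant '[{"dx":0,"dy":0,"dz":0,"rx":0,"ry":0,"rz":0,"hand":0.07},{"dx":0,"dy":0,"dz":0,"rx":0,"ry":0,"rz":0,"hand":0.065},{"dx":0,"dy":0,"dz":0,"rx":0,"ry":0,"rz":0,"hand":0.06}]' 40 && python3 -m pendant '[{"dx":0,"dy":0,"dz":0,"rx":0,"ry":0,"rz":0,"hand":0.055},{"dx":0,"dy":0,"dz":0,"rx":0,"ry":0,"rz":0,"hand":0.05},{"dx":0,"dy":0,"dz":0,"rx":0,"ry":0,"rz":0,"hand":0.045},{"dx":0,"dy":0,"dz":0,"rx":0,"ry":0,"rz":0,"hand":0.04},{"dx":0,"dy":0,"dz":0,"rx":0,"ry":0,"rz":0,"hand":0.04},{"dx":0,"dy":0,"dz":0,"rx":0,"ry":0,"rz":0,"hand":0.04}]' 40
python3 -c "
from go import *
delta(tin('P',.003,.01),basis(30))"
```

```text
clock: 5.15
position: [0.5999, 0.0466, 0.1259]
ee_rot: [0.193, 0.717, 0.647, 0.176]
contact_force: [-0.3, 0.5, -0.1]
width: 0.0852
gripper_force: 0.0
clock: 5.4
position: [0.5944, 0.0467, 0.1218]
ee_rot: [0.189, 0.718, 0.648, 0.171]
contact_force: [-6.5, 1.4, -0.0]
width: 0.0599
gripper_force: 2.5
clock: 5.9
position: [0.5946, 0.0468, 0.1227]
ee_rot: [0.189, 0.718, 0.648, 0.172]
contact_force: [-9.5, 0.7, 7.4]
width: 0.051
gripper_force: 40.2
d mm [-0.2  3.3  0.2] rot deg [-0.37 -0.16  0.12] | pos [0.5946 0.0468 0.1227] F [-9.5  0.7  7.4] w 0.051 q [-0.01  0.2   2.05 -0.12  0.37  0.19] t 5.9
```

```bash
python3 -m pendant '[{"dx":0,"dy":0,"dz":-0.002,"rx":0,"ry":0,"rz":0,"hand":0.04},{"dx":0,"dy":0.003,"dz":-0.001,"rx":0,"ry":0,"rz":0,"hand":0.04},{"dx":0,"dy":0.003,"dz":0,"rx":0,"ry":0,"rz":0,"hand":0.04},{"dx":0,"dy":0.003,"dz":0,"rx":0,"ry":0,"rz":0,"hand":0.04},{"dx":0,"dy":0.003,"dz":0,"rx":0,"ry":0,"rz":0,"hand":0.04},{"dx":0,"dy":0,"dz":0,"rx":0,"ry":0,"rz":0,"hand":0.04}]' 40
python3 -c "
from go import *
delta(tin('P',.015,.013),basis(30))"
```

```text
clock: 6.4
position: [0.6084, 0.0457, 0.1334]
ee_rot: [0.192, 0.717, 0.647, 0.175]
contact_force: [0.1, -1.3, -2.4]
width: 0.0508
gripper_force: 42.2
d mm [-0.6 -2.  -0.4] rot deg [ 0.1  -0.21  0.1 ] | pos [0.6084 0.0457 0.1334] F [ 0.1 -1.3 -2.4] w 0.0508 q [-0.01  0.21  2.02 -0.11  0.39  0.18] t 6.4
```

It slides freely, so I'll keep drawing straight off.

```bash
python3 -m pendant '[{"dx":0,"dy":0.005,"dz":0,"rx":0,"ry":0,"rz":0,"hand":0.04},{"dx":0,"dy":0.005,"dz":0,"rx":0,"ry":0,"rz":0,"hand":0.04},{"dx":0,"dy":0.005,"dz":0,"rx":0,"ry":0,"rz":0,"hand":0.04},{"dx":0,"dy":0.005,"dz":0,"rx":0,"ry":0,"rz":0,"hand":0.04},{"dx":0,"dy":0.005,"dz":0,"rx":0,"ry":0,"rz":0,"hand":0.04},{"dx":0,"dy":0.005,"dz":0,"rx":0,"ry":0,"rz":0,"hand":0.04},{"dx":0,"dy":0.005,"dz":0,"rx":0,"ry":0,"rz":0,"hand":0.04},{"dx":0,"dy":0.005,"dz":0,"rx":0,"ry":0,"rz":0,"hand":0.04},{"dx":0,"dy":0.005,"dz":0,"rx":0,"ry":0,"rz":0,"hand":0.04},{"dx":0,"dy":0.005,"dz":0,"rx":0,"ry":0,"rz":0,"hand":0.04},{"dx":0,"dy":0,"dz":0,"rx":0,"ry":0,"rz":0,"hand":0.04},{"dx":0,"dy":0,"dz":0,"rx":0,"ry":0,"rz":0,"hand":0.04}]' 40
python3 -c "
from go import *
delta([.5244,.3315,.30],basis(0))
t=manip.get_image('top');s=manip.get_image('scene')
o=np.zeros((560,800,3),np.uint8);o[:560,:400]=cv2.resize(s['frame'][130:270,240:340],(400,560),interpolation=2);o[:560,400:]=cv2.resize(t['frame'][110:250,210:310],(400,560),interpolation=2)
cv2.imwrite('pics/a3.png',o[:,:,::-1])"
```

```text
clock: 7.4
position: [0.6504, 0.0413, 0.1579]
ee_rot: [0.191, 0.717, 0.647, 0.174]
contact_force: [0.2, 0.7, -2.9]
width: 0.0505
gripper_force: 42.2
d mm [ 276.3  -63.2 -199.9] rot deg [30.01 -0.18  0.16] | pos [0.6504 0.0413 0.1579] F [ 0.2  0.7 -2.9] w 0.0505 q [-0.02  0.23  1.9  -0.08  0.49  0.14] t 7.4
```

View pics/a3.png

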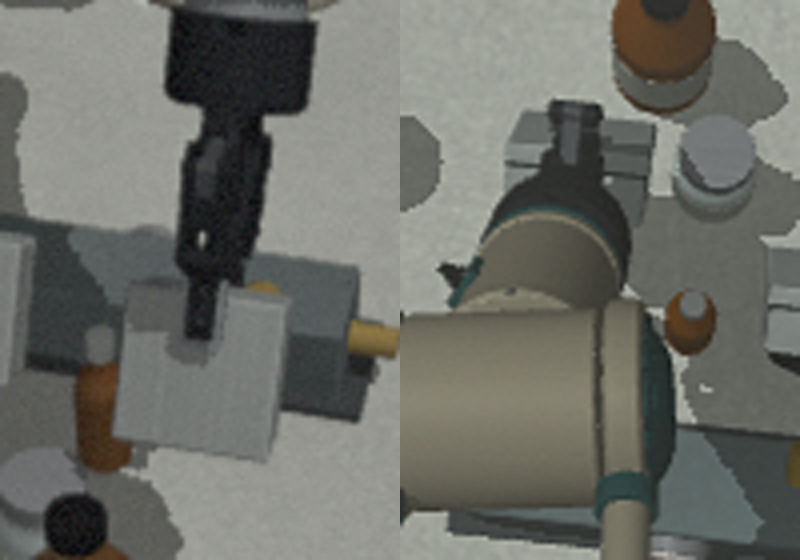

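The tin is off its tube (scene crop px (200,370)) and hangs straight in the grip. The felt weight is about 2.4–2.9 N, so this is the empty tin and goes in the grey bin. I'll lift it, level it and carry it over.

```bash
python3 -m pendant '[{"dx":0,"dy":0.010,"dz":0,"rx":0,"ry":0,"rz":0,"hand":0.04},{"dx":0,"dy":0.01,"dz":-0.0173,"rx":0,"ry":0,"rz":0,"hand":0.04},{"dx":0,"dy":0.01,"dz":-0.0173,"rx":0,"ry":0,"rz":0,"hand":0.04},{"dx":0,"dy":0.01,"dz":-0.0173,"rx":0,"ry":0,"rz":0,"hand":0.04},{"dx":0,"dy":0.01,"dz":-0.0173,"rx":0,"ry":0,"rz":0,"hand":0.04},{"dx":0,"dy":0.01,"dz":-0.0173,"rx":0,"ry":0,"rz":0,"hand":0.04},{"dx":0,"dy":0.01,"dz":-0.0173,"rx":0,"ry":0,"rz":0,"hand":0.04},{"dx":0,"dy":0,"dz":0,"rx":0,"ry":0,"rz":0,"hand":0.04}]' 40 && python3 -m pendant '[{"dx":0,"dy":0,"dz":0,"rx":6,"ry":0,"rz":0,"hand":0.04},{"dx":0,"dy":0,"dz":0,"rx":6,"ry":0,"rz":0,"hand":0.04},{"dx":0,"dy":0,"dz":0,"rx":6,"ry":0,"rz":0,"hand":0.04},{"dx":0,"dy":0,"dz":0,"rx":6,"ry":0,"rz":0,"hand":0.04},{"dx":0,"dy":0,"dz":0,"rx":6,"ry":0,"rz":0,"hand":0.04},{"dx":0,"dy":0,"dz":0,"rx":0,"ry":0,"rz":0,"hand":0.04},{"dx":0,"dy":0,"dz":0,"rx":0,"ry":0,"rz":0,"hand":0.04},{"dx":0,"dy":0,"dz":0,"rx":0,"ry":0,"rz":0,"hand":0.04}]' 40
python3 -c "
from go import *
delta([.5244,.3315,.20],basis(0))"
```

```text
clock: 8.17
position: [0.6623, 0.0402, 0.2894]
ee_rot: [0.195, 0.716, 0.646, 0.178]
contact_force: [2.6, -0.0, -0.4]
width: 0.0503
gripper_force: 43.6
clock: 8.83
position: [0.6583, 0.0403, 0.2813]
ee_rot: [-0.001, 0.742, 0.67, 0.001]
contact_force: [0.2, 0.0, -2.4]
width: 0.0505
gripper_force: 43.7
d mm [ 276.  -162.6   82. ] rot deg [-0.02 -0.12  0.21] | pos [0.6583 0.0403 0.2813] F [ 0.2  0.  -2.4] w 0.0505 q [-0.05  0.39  1.22  0.    1.54  0.06] t 8.8333
```

```bash
python3 -m pendant '[{"dx":0.0251,"dy":-0.0148,"dz":0,"rx":0,"ry":0,"rz":0,"hand":0.04},{"dx":0.0251,"dy":-0.0148,"dz":0,"rx":0,"ry":0,"rz":0,"hand":0.04},{"dx":0.0251,"dy":-0.0148,"dz":0,"rx":0,"ry":0,"rz":0,"hand":0.04},{"dx":0.0251,"dy":-0.0148,"dz":0,"rx":0,"ry":0,"rz":0,"hand":0.04},{"dx":0.0251,"dy":-0.0148,"dz":0,"rx":0,"ry":0,"rz":0,"hand":0.04},{"dx":0.0251,"dy":-0.0148,"dz":0,"rx":0,"ry":0,"rz":0,"hand":0.04},{"dx":0.0251,"dy":-0.0148,"dz":0,"rx":0,"ry":0,"rz":0,"hand":0.04},{"dx":0.0251,"dy":-0.0148,"dz":0,"rx":0,"ry":0,"rz":0,"hand":0.04},{"dx":0.0251,"dy":-0.0148,"dz":0,"rx":0,"ry":0,"rz":0,"hand":0.04},{"dx":0.0251,"dy":-0.0148,"dz":0,"rx":0,"ry":0,"rz":0,"hand":0.04},{"dx":0.025,"dy":-0.0146,"dz":0,"rx":0,"ry":0,"rz":0,"hand":0.04},{"dx":0,"dy":0,"dz":0,"rx":0,"ry":0,"rz":0,"hand":0.04}]' 40 && python3 -m pendant '[{"dx":0,"dy":0,"dz":0.025,"rx":0,"ry":0,"rz":0,"hand":0.04},{"dx":0,"dy":0,"dz":0.03,"rx":0,"ry":0,"rz":0,"hand":0.04},{"dx":0,"dy":0,"dz":0.03,"rx":0,"ry":0,"rz":0,"hand":0.04},{"dx":0,"dy":0,"dz":0.03,"rx":0,"ry":0,"rz":0,"hand":0.04},{"dx":0,"dy":0,"dz":0.03,"rx":0,"ry":0,"rz":0,"hand":0.04},{"dx":0,"dy":0,"dz":0.015,"rx":0,"ry":0,"rz":0,"hand":0.04},{"dx":0,"dy":0,"dz":0,"rx":0,"ry":0,"rz":0,"hand":0.04},{"dx":0,"dy":0,"dz":0,"rx":0,"ry":0,"rz":0,"hand":0.04}]' 40
python3 -c "
from go import *
delta([.5244,.3315,.056],basis(0))
t=manip.get_image('top');s=manip.get_image('scene')
o=np.zeros((480,800,3),np.uint8);o[:,:400]=cv2.resize(s['frame'][140:260,365:465],(400,480),interpolation=2);o[:,400:]=cv2.resize(t['frame'][155:275,95:195],(400,480),interpolation=2)
cv2.imwrite('pics/a4.png',o[:,:,::-1])"
```

```text
clock: 9.83
position: [0.5204, 0.3359, 0.2843]
ee_rot: [-0.003, 0.74, 0.672, 0.003]
contact_force: [0.8, -0.3, -2.1]
width: 0.0507
gripper_force: 43.7
clock: 10.5
position: [0.5237, 0.331, 0.1236]
ee_rot: [-0.001, 0.742, 0.671, 0.001]
contact_force: [0.8, -0.4, -2.9]
width: 0.0505
gripper_force: 43.7
d mm [ 0.5  0.6 67.6] rot deg [ 0.01 -0.12  0.21] | pos [0.5237 0.331  0.1236] F [ 0.8 -0.4 -2.9] w 0.0505 q [0.45 0.42 1.57 0.   1.15 0.55] t 10.5
```

View pics/a4.png

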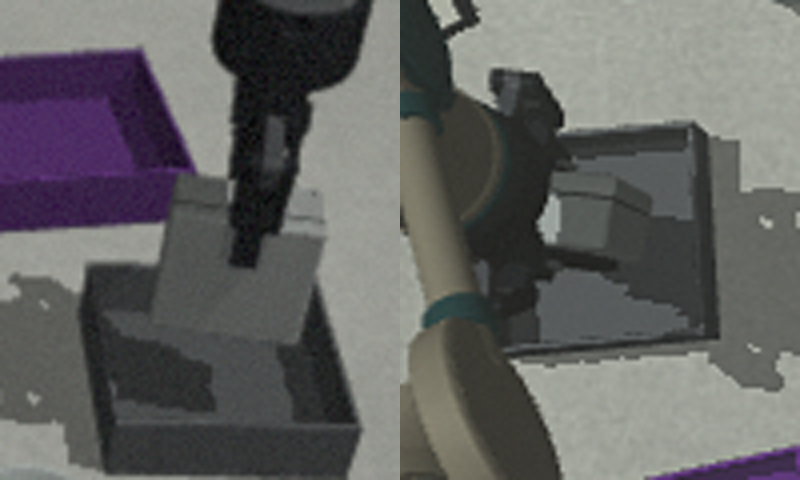

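The tin hangs level over the grey bin (scene crop centre ~(240,260)), clear of all its walls. I'll lower it, slowly at the end.

```bash
python3 -m pendant '[{"dx":0,"dy":0,"dz":0.015,"rx":0,"ry":0,"rz":0,"hand":0.04},{"dx":0,"dy":0,"dz":0.015,"rx":0,"ry":0,"rz":0,"hand":0.04},{"dx":0,"dy":0,"dz":0.015,"rx":0,"ry":0,"rz":0,"hand":0.04},{"dx":0,"dy":0,"dz":0.01,"rx":0,"ry":0,"rz":0,"hand":0.04},{"dx":0,"dy":0,"dz":0.004,"rx":0,"ry":0,"rz":0,"hand":0.04},{"dx":0,"dy":0,"dz":0.002,"rx":0,"ry":0,"rz":0,"hand":0.04},{"dx":0,"dy":0,"dz":0,"rx":0,"ry":0,"rz":0,"hand":0.04},{"dx":0,"dy":0,"dz":0,"rx":0,"ry":0,"rz":0,"hand":0.04}]' 40 && python3 -m pendant '[{"dx":0,"dy":0,"dz":0.002,"rx":0,"ry":0,"rz":0,"hand":0.04},{"dx":0,"dy":0,"dz":0.002,"rx":0,"ry":0,"rz":0,"hand":0.04},{"dx":0,"dy":0,"dz":0,"rx":0,"ry":0,"rz":0,"hand":0.04},{"dx":0,"dy":0,"dz":0,"rx":0,"ry":0,"rz":0,"hand":0.04}]' 40
```

```text
clock: 11.27
position: [0.5257, 0.3321, 0.0632]
ee_rot: [-0.0, 0.742, 0.67, 0.002]
contact_force: [-0.0, -0.8, -2.6]
width: 0.0505
gripper_force: 43.7
clock: 11.6
position: [0.5249, 0.3317, 0.0582]
ee_rot: [-0.001, 0.742, 0.67, 0.001]
contact_force: [-0.1, 0.2, -2.6]
width: 0.0504
gripper_force: 43.7
```

```bash
python3 -m pendant '[{"dx":0,"dy":0,"dz":0.001,"rx":0,"ry":0,"rz":0,"hand":0.04},{"dx":0,"dy":0,"dz":0.001,"rx":0,"ry":0,"rz":0,"hand":0.04},{"dx":0,"dy":0,"dz":0,"rx":0,"ry":0,"rz":0,"hand":0.04},{"dx":0,"dy":0,"dz":0,"rx":0,"ry":0,"rz":0,"hand":0.04}]' 40 && python3 -m pendant '[{"dx":0,"dy":0,"dz":0.001,"rx":0,"ry":0,"rz":0,"hand":0.04},{"dx":0,"dy":0,"dz":0.001,"rx":0,"ry":0,"rz":0,"hand":0.04},{"dx":0,"dy":0,"dz":0,"rx":0,"ry":0,"rz":0,"hand":0.04},{"dx":0,"dy":0,"dz":0,"rx":0,"ry":0,"rz":0,"hand":0.04}]' 40
```

```text
clock: 11.93
position: [0.5253, 0.3317, 0.0573]
ee_rot: [-0.0, 0.742, 0.67, 0.001]
contact_force: [-1.0, -2.2, 5.3]
width: 0.0505
gripper_force: 47.2
clock: 12.27
position: [0.5254, 0.3316, 0.0571]
ee_rot: [-0.0, 0.742, 0.67, 0.002]
contact_force: [-2.4, -3.3, 14.5]
width: 0.0506
gripper_force: 51.7
```

Touchdown on the bin floor at about TCP z 0.057. I'll ease off, open slowly and retreat.

```bash
python3 -m pendant '[{"dx":0,"dy":0,"dz":-0.002,"rx":0,"ry":0,"rz":0,"hand":0.04},{"dx":0,"dy":0,"dz":0,"rx":0,"ry":0,"rz":0,"hand":0.04}]' 20 && python3 -m pendant '[{"dx":0,"dy":0,"dz":0,"rx":0,"ry":0,"rz":0,"hand":0.052},{"dx":0,"dy":0,"dz":0,"rx":0,"ry":0,"rz":0,"hand":0.054},{"dx":0,"dy":0,"dz":0,"rx":0,"ry":0,"rz":0,"hand":0.056},{"dx":0,"dy":0,"dz":0,"rx":0,"ry":0,"rz":0,"hand":0.058},{"dx":0,"dy":0,"dz":0,"rx":0,"ry":0,"rz":0,"hand":0.062},{"dx":0,"dy":0,"dz":0,"rx":0,"ry":0,"rz":0,"hand":0.068},{"dx":0,"dy":0,"dz":0,"rx":0,"ry":0,"rz":0,"hand":0.074},{"dx":0,"dy":0,"dz":0,"rx":0,"ry":0,"rz":0,"hand":0.074}]' && python3 -m pendant '[{"dx":0,"dy":0,"dz":-0.01,"rx":0,"ry":0,"rz":0,"hand":0.074},{"dx":0,"dy":0,"dz":-0.02,"rx":0,"ry":0,"rz":0,"hand":0.074},{"dx":0,"dy":0,"dz":-0.03,"rx":0,"ry":0,"rz":0,"hand":0.074},{"dx":0,"dy":0,"dz":-0.04,"rx":0,"ry":0,"rz":0,"hand":0.085},{"dx":0,"dy":0,"dz":-0.04,"rx":0,"ry":0,"rz":0,"hand":0.085},{"dx":0,"dy":0,"dz":-0.04,"rx":0,"ry":0,"rz":0,"hand":0.085},{"dx":0,"dy":0,"dz":0,"rx":0,"ry":0,"rz":0,"hand":0.085}]'
python3 -c "
from go import *
delta(tin('N',-.005,.12),basis(30))
t=manip.get_image('top');s=manip.get_image('scene')
o=np.zeros((480,800,3),np.uint8);o[:,:400]=cv2.resize(s['frame'][140:260,365:465],(400,480),interpolation=2);o[:,400:]=cv2.resize(t['frame'][155:275,95:195],(400,480),interpolation=2)
cv2.imwrite('pics/a5.png',o[:,:,::-1])"
```

```text
clock: 12.43
position: [0.5255, 0.3318, 0.0573]
ee_rot: [-0.0, 0.742, 0.67, 0.002]
contact_force: [-0.7, -1.8, 8.4]
width: 0.0505
gripper_force: 48.4
clock: 13.1
position: [0.5249, 0.3318, 0.0562]
ee_rot: [-0.001, 0.742, 0.67, 0.001]
contact_force: [-0.2, -0.0, 0.6]
width: 0.074
gripper_force: 0.0
clock: 13.68
position: [0.5289, 0.3334, 0.2468]
ee_rot: [0.002, 0.742, 0.67, 0.01]
contact_force: [1.0, 0.2, 1.2]
width: 0.085
gripper_force: 0.0
d mm [-437.8   34.4   26.8] rot deg [-29.12  -0.71   0.03] | pos [0.5289 0.3334 0.2468] F [1.  0.2 1.2] w 0.085 q [0.45 0.33 1.38 0.   1.41 0.55] t 13.6833
```

View pics/a5.png

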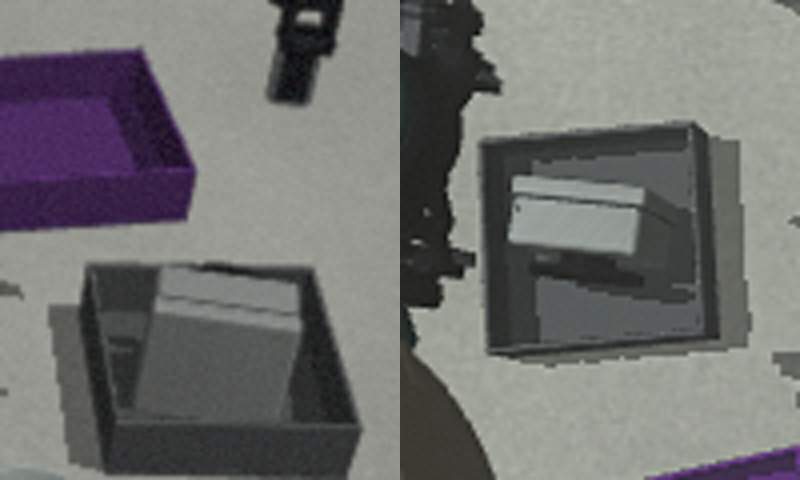

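The empty tin stands settled inside the grey bin, on its side (top crop ~(580,215)) and clear of the walls. Next is the −y tin.

```bash
python3 -m pendant '[{"dx":-0.0365,"dy":0,"dz":0,"rx":0,"ry":0,"rz":0,"hand":0.085},{"dx":-0.0365,"dy":0,"dz":0,"rx":0,"ry":0,"rz":0,"hand":0.085},{"dx":-0.0365,"dy":0,"dz":0,"rx":0,"ry":0,"rz":0,"hand":0.085},{"dx":-0.0365,"dy":0,"dz":0,"rx":0,"ry":0,"rz":0,"hand":0.085},{"dx":-0.0365,"dy":0,"dz":0,"rx":0,"ry":0,"rz":0,"hand":0.085},{"dx":-0.0365,"dy":0,"dz":0,"rx":0,"ry":0,"rz":0,"hand":0.085},{"dx":-0.0365,"dy":0,"dz":0,"rx":0,"ry":0,"rz":0,"hand":0.085},{"dx":-0.0365,"dy":0,"dz":0,"rx":0,"ry":0,"rz":0,"hand":0.085},{"dx":-0.0365,"dy":0,"dz":0,"rx":0,"ry":0,"rz":0,"hand":0.085},{"dx":-0.0365,"dy":0,"dz":0,"rx":0,"ry":0,"rz":0,"hand":0.085},{"dx":-0.0365,"dy":0,"dz":0,"rx":0,"ry":0,"rz":0,"hand":0.085},{"dx":-0.0365,"dy":0,"dz":0,"rx":0,"ry":0,"rz":0,"hand":0.085}]' && python3 -m pendant '[{"dx":0,"dy":0,"dz":0,"rx":-6,"ry":0,"rz":0,"hand":0.085},{"dx":0,"dy":0,"dz":0,"rx":-6,"ry":0,"rz":0,"hand":0.085},{"dx":0,"dy":0,"dz":0,"rx":-6,"ry":0,"rz":0,"hand":0.085},{"dx":0,"dy":0,"dz":0,"rx":-6,"ry":0,"rz":0,"hand":0.085},{"dx":0,"dy":0,"dz":0,"rx":-6,"ry":0,"rz":0,"hand":0.085},{"dx":0,"dy":0,"dz":0,"rx":0,"ry":0,"rz":0,"hand":0.085},{"dx":0,"dy":0,"dz":0,"rx":0,"ry":0,"rz":0,"hand":0.085},{"dx":0,"dy":0,"dz":0,"rx":0,"ry":0,"rz":0,"hand":0.085}]'
python3 -c "
from go import *
delta(tin('N',-.005,.12),basis(30))"
```

```text
clock: 14.78
position: [0.479, -0.1057, 0.2339]
ee_rot: [-0.002, 0.742, 0.67, 0.0]
contact_force: [0.1, -0.3, -0.6]
width: 0.0851
gripper_force: 0.0
clock: 15.45
position: [0.4818, -0.1051, 0.2361]
ee_rot: [0.192, 0.717, 0.647, 0.174]
contact_force: [0.7, 0.1, 0.7]
width: 0.0849
gripper_force: 0.0
d mm [ 3.6 22.2 36.7] rot deg [-0.   -0.17  0.11] | pos [ 0.4818 -0.1051  0.2361] F [0.7 0.1 0.7] w 0.0849 q [-0.51 -0.1   2.05  0.3   0.73 -0.58] t 15.45
```

```bash
python3 -m pendant '[{"dx":0.0036,"dy":0.011,"dz":0.018,"rx":0,"ry":0,"rz":0,"hand":0.085},{"dx":0,"dy":0.011,"dz":0.0185,"rx":0,"ry":0,"rz":0,"hand":0.085},{"dx":0,"dy":0,"dz":0.01,"rx":0,"ry":0,"rz":0,"hand":0.085},{"dx":0,"dy":0,"dz":0.02,"rx":0,"ry":0,"rz":0,"hand":0.085},{"dx":0,"dy":0,"dz":0.02,"rx":0,"ry":0,"rz":0,"hand":0.085},{"dx":0,"dy":0,"dz":0.02,"rx":0,"ry":0,"rz":0,"hand":0.085},{"dx":0,"dy":0,"dz":0.01,"rx":0,"ry":0,"rz":0,"hand":0.085},{"dx":0,"dy":0,"dz":0.01,"rx":0,"ry":0,"rz":0,"hand":0.085},{"dx":0,"dy":0,"dz":0.01,"rx":0,"ry":0,"rz":0,"hand":0.085},{"dx":0,"dy":0,"dz":0.01,"rx":0,"ry":0,"rz":0,"hand":0.085},{"dx":0,"dy":0,"dz":0,"rx":0,"ry":0,"rz":0,"hand":0.085},{"dx":0,"dy":0,"dz":0,"rx":0,"ry":0,"rz":0,"hand":0.085}]'
python3 -c "
from go import *
delta(tin('N',.003,.01),basis(30))
t=manip.get_image('top');s=manip.get_image('scene')
o=np.zeros((560,800,3),np.uint8);o[:560,:400]=cv2.resize(s['frame'][130:270,180:280],(400,560),interpolation=2);o[:560,400:]=cv2.resize(t['frame'][130:270,260:360],(400,560),interpolation=2)
cv2.imwrite('pics/b1.png',o[:,:,::-1])"
```

```text
clock: 16.45
position: [0.573, -0.1098, 0.1191]
ee_rot: [0.191, 0.717, 0.647, 0.174]
contact_force: [0.3, -0.2, 0.5]
width: 0.0849
gripper_force: 0.0
d mm [-1.1  9.7 -0.3] rot deg [-0.03 -0.23  0.11] | pos [ 0.573  -0.1098  0.1191] F [ 0.3 -0.2  0.5] w 0.0849 q [-0.4   0.19  2.1   0.41  0.39 -0.65] t 16.45
```

No contact on the way down, and the pose matches what I computed. I'll save the last picture for the placing and use the force readings here.

```bash
python3 -m pendant '[{"dx":-0.001,"dy":0.005,"dz":0,"rx":0,"ry":0,"rz":0,"hand":0.085},{"dx":0,"dy":0.0045,"dz":0,"rx":0,"ry":0,"rz":0,"hand":0.085},{"dx":0,"dy":0,"dz":0,"rx":0,"ry":0,"rz":0,"hand":0.085}]' 40 && python3 -m pendant '[{"dx":0,"dy":0,"dz":0,"rx":0,"ry":0,"rz":0,"hand":0.07},{"dx":0,"dy":0,"dz":0,"rx":0,"ry":0,"rz":0,"hand":0.065},{"dx":0,"dy":0,"dz":0,"rx":0,"ry":0,"rz":0,"hand":0.06}]' 40 && python3 -m pendant '[{"dx":0,"dy":0,"dz":0,"rx":0,"ry":0,"rz":0,"hand":0.055},{"dx":0,"dy":0,"dz":0,"rx":0,"ry":0,"rz":0,"hand":0.05},{"dx":0,"dy":0,"dz":0,"rx":0,"ry":0,"rz":0,"hand":0.045},{"dx":0,"dy":0,"dz":0,"rx":0,"ry":0,"rz":0,"hand":0.04},{"dx":0,"dy":0,"dz":0,"rx":0,"ry":0,"rz":0,"hand":0.04},{"dx":0,"dy":0,"dz":0,"rx":0,"ry":0,"rz":0,"hand":0.04}]' 40
python3 -c "
from go import *
delta(tin('N',.003,.01),basis(30))"
```

```text
clock: 16.8
position: [0.5823, -0.1124, 0.1258]
ee_rot: [0.193, 0.717, 0.647, 0.175]
contact_force: [1.2, -0.1, 0.1]
width: 0.0849
gripper_force: 0.0
clock: 17.05
position: [0.5767, -0.1096, 0.1214]
ee_rot: [0.187, 0.717, 0.649, 0.173]
contact_force: [-9.8, -0.5, -0.6]
width: 0.0603
gripper_force: 4.0
clock: 17.55
position: [0.5752, -0.1088, 0.1207]
ee_rot: [0.186, 0.717, 0.649, 0.172]
contact_force: [-14.9, 1.5, 5.0]
width: 0.051
gripper_force: 39.6
d mm [-2.3  7.1  0. ] rot deg [-0.67 -0.49  0.16] | pos [ 0.5752 -0.1088  0.1207] F [-14.9   1.5   5. ] w 0.051 q [-0.4   0.19  2.08  0.39  0.41 -0.62] t 17.55
```

```bash
python3 -m pendant '[{"dx":0,"dy":0,"dz":-0.002,"rx":0,"ry":0,"rz":0,"hand":0.04},{"dx":0,"dy":0.003,"dz":-0.001,"rx":0,"ry":0,"rz":0,"hand":0.04},{"dx":0,"dy":0.003,"dz":0,"rx":0,"ry":0,"rz":0,"hand":0.04},{"dx":0,"dy":0.003,"dz":0,"rx":0,"ry":0,"rz":0,"hand":0.04},{"dx":0,"dy":0.003,"dz":0,"rx":0,"ry":0,"rz":0,"hand":0.04},{"dx":0,"dy":0,"dz":0,"rx":0,"ry":0,"rz":0,"hand":0.04}]' 60
python3 -c "
from go import *
delta(tin('N',.015,.013),basis(30))"
```

```text
clock: 18.05
position: [0.5901, -0.1121, 0.1323]
ee_rot: [0.19, 0.717, 0.648, 0.174]
contact_force: [0.8, 2.8, -9.6]
width: 0.0498
gripper_force: 63.2
d mm [-0.6  0.1 -0.4] rot deg [-0.07 -0.28  0.11] | pos [ 0.5901 -0.1121  0.1323] F [ 0.8  2.8 -9.6] w 0.0498 q [-0.39  0.19  2.04  0.36  0.43 -0.59] t 18.05
```

It slides free and feels heavy. I'll draw it straight off with some extra travel.

```bash
python3 -m pendant '[{"dx":0,"dy":0.005,"dz":0,"rx":0,"ry":0,"rz":0,"hand":0.04},{"dx":0,"dy":0.005,"dz":0,"rx":0,"ry":0,"rz":0,"hand":0.04},{"dx":0,"dy":0.005,"dz":0,"rx":0,"ry":0,"rz":0,"hand":0.04},{"dx":0,"dy":0.005,"dz":0,"rx":0,"ry":0,"rz":0,"hand":0.04},{"dx":0,"dy":0.005,"dz":0,"rx":0,"ry":0,"rz":0,"hand":0.04},{"dx":0,"dy":0.005,"dz":0,"rx":0,"ry":0,"rz":0,"hand":0.04},{"dx":0,"dy":0.005,"dz":0,"rx":0,"ry":0,"rz":0,"hand":0.04},{"dx":0,"dy":0.005,"dz":0,"rx":0,"ry":0,"rz":0,"hand":0.04},{"dx":0,"dy":0.005,"dz":0,"rx":0,"ry":0,"rz":0,"hand":0.04},{"dx":0,"dy":0.005,"dz":0,"rx":0,"ry":0,"rz":0,"hand":0.04},{"dx":0,"dy":0.005,"dz":0,"rx":0,"ry":0,"rz":0,"hand":0.04},{"dx":0,"dy":0,"dz":0,"rx":0,"ry":0,"rz":0,"hand":0.04}]' 60 && python3 -m pendant '[{"dx":0,"dy":0.007,"dz":0,"rx":0,"ry":0,"rz":0,"hand":0.04},{"dx":0,"dy":0.007,"dz":0,"rx":0,"ry":0,"rz":0,"hand":0.04},{"dx":0,"dy":0,"dz":0,"rx":0,"ry":0,"rz":0,"hand":0.04},{"dx":0,"dy":0,"dz":0,"rx":0,"ry":0,"rz":0,"hand":0.04}]' 60
python3 -c "
from go import *
delta([.4869,-.3632,.20],basis(0))"
```

```text
clock: 19.05
position: [0.6389, -0.1181, 0.1615]
ee_rot: [0.193, 0.717, 0.647, 0.175]
contact_force: [1.7, -1.4, -7.8]
width: 0.0498
gripper_force: 63.7
clock: 19.38
position: [0.6502, -0.119, 0.1679]
ee_rot: [0.192, 0.717, 0.647, 0.175]
contact_force: [0.1, -0.2, -7.1]
width: 0.0496
gripper_force: 63.8
d mm [-259.4 -102.9  -97.2] rot deg [30.08 -0.15  0.18] | pos [ 0.6502 -0.119   0.1679] F [ 0.1 -0.2 -7.1] w 0.0496 q [-0.36  0.23  1.88  0.25  0.54 -0.44] t 19.3833
```

It weighs 7.1 N (0.72 kg), so this is the full tin and goes in the wooden tray.

```bash
python3 -m pendant '[{"dx":0,"dy":0.01,"dz":-0.0173,"rx":0,"ry":0,"rz":0,"hand":0.04},{"dx":0,"dy":0.01,"dz":-0.0173,"rx":0,"ry":0,"rz":0,"hand":0.04},{"dx":0,"dy":0.01,"dz":-0.0173,"rx":0,"ry":0,"rz":0,"hand":0.04},{"dx":0,"dy":0.01,"dz":-0.0173,"rx":0,"ry":0,"rz":0,"hand":0.04},{"dx":0,"dy":0.005,"dz":-0.0087,"rx":0,"ry":0,"rz":0,"hand":0.04},{"dx":0,"dy":0,"dz":0,"rx":5,"ry":0,"rz":0,"hand":0.04},{"dx":0,"dy":0,"dz":0,"rx":5,"ry":0,"rz":0,"hand":0.04},{"dx":0,"dy":0,"dz":0,"rx":5,"ry":0,"rz":0,"hand":0.04},{"dx":0,"dy":0,"dz":0,"rx":5,"ry":0,"rz":0,"hand":0.04},{"dx":0,"dy":0,"dz":0,"rx":5,"ry":0,"rz":0,"hand":0.04},{"dx":0,"dy":0,"dz":0,"rx":5,"ry":0,"rz":0,"hand":0.04},{"dx":0,"dy":0,"dz":0,"rx":0,"ry":0,"rz":0,"hand":0.04}]' 60
python3 -c "
from go import *
delta([.4869,-.3632,.12],basis(0))"
```

```text
clock: 20.38
position: [0.6537, -0.1196, 0.255]
ee_rot: [-0.0, 0.742, 0.671, 0.001]
contact_force: [2.1, -0.4, -8.7]
width: 0.0497
gripper_force: 69.0
d mm [-259.5 -141.6  134.1] rot deg [ 0.08 -0.15  0.24] | pos [ 0.6537 -0.1196  0.255 ] F [ 2.1 -0.4 -8.7] w 0.0497 q [-0.29  0.4   1.26  0.    1.48 -0.19] t 20.3833
```

```bash
python3 -m pendant '[{"dx":-0.0236,"dy":-0.0129,"dz":0,"rx":0,"ry":0,"rz":0,"hand":0.04},{"dx":-0.0236,"dy":-0.0129,"dz":0,"rx":0,"ry":0,"rz":0,"hand":0.04},{"dx":-0.0236,"dy":-0.0129,"dz":0,"rx":0,"ry":0,"rz":0,"hand":0.04},{"dx":-0.0236,"dy":-0.0129,"dz":0,"rx":0,"ry":0,"rz":0,"hand":0.04},{"dx":-0.0236,"dy":-0.0129,"dz":0,"rx":0,"ry":0,"rz":0,"hand":0.04},{"dx":-0.0236,"dy":-0.0129,"dz":0,"rx":0,"ry":0,"rz":0,"hand":0.04},{"dx":-0.0236,"dy":-0.0129,"dz":0,"rx":0,"ry":0,"rz":0,"hand":0.04},{"dx":-0.0236,"dy":-0.0129,"dz":0,"rx":0,"ry":0,"rz":0,"hand":0.04},{"dx":-0.0236,"dy":-0.0129,"dz":0,"rx":0,"ry":0,"rz":0,"hand":0.04},{"dx":-0.0236,"dy":-0.0129,"dz":0,"rx":0,"ry":0,"rz":0,"hand":0.04},{"dx":-0.0236,"dy":-0.0129,"dz":0,"rx":0,"ry":0,"rz":0,"hand":0.04},{"dx":0,"dy":0,"dz":0,"rx":0,"ry":0,"rz":0,"hand":0.04}]' 60 && python3 -m pendant '[{"dx":0,"dy":0,"dz":0.02,"rx":0,"ry":0,"rz":0,"hand":0.04},{"dx":0,"dy":0,"dz":0.03,"rx":0,"ry":0,"rz":0,"hand":0.04},{"dx":0,"dy":0,"dz":0.03,"rx":0,"ry":0,"rz":0,"hand":0.04},{"dx":0,"dy":0,"dz":0.03,"rx":0,"ry":0,"rz":0,"hand":0.04},{"dx":0,"dy":0,"dz":0.02,"rx":0,"ry":0,"rz":0,"hand":0.04},{"dx":0,"dy":0,"dz":0,"rx":0,"ry":0,"rz":0,"hand":0.04},{"dx":0,"dy":0,"dz":0,"rx":0,"ry":0,"rz":0,"hand":0.04}]' 60
python3 -c "
from go import *
delta([.4869,-.3632,.058],basis(0))"
```

```text
clock: 21.38
position: [0.4785, -0.3681, 0.2565]
ee_rot: [0.002, 0.743, 0.669, -0.002]
contact_force: [1.5, -0.3, -7.6]
width: 0.0494
gripper_force: 69.1
clock: 21.97
position: [0.4813, -0.3619, 0.1259]
ee_rot: [-0.001, 0.742, 0.67, 0.001]
contact_force: [0.4, 0.5, -6.6]
width: 0.0497
gripper_force: 69.2
d mm [-1.   5.7 67.9] rot deg [-0.01 -0.17  0.19] | pos [ 0.4813 -0.3619  0.1259] F [ 0.4  0.5 -6.6] w 0.0497 q [-0.76  0.39  1.6   0.    1.15 -0.66] t 21.9667
```

```bash
python3 -m pendant '[{"dx":0,"dy":0.005,"dz":0.015,"rx":0,"ry":0,"rz":0,"hand":0.04},{"dx":0,"dy":0,"dz":0.015,"rx":0,"ry":0,"rz":0,"hand":0.04},{"dx":0,"dy":0,"dz":0.015,"rx":0,"ry":0,"rz":0,"hand":0.04},{"dx":0,"dy":0,"dz":0.008,"rx":0,"ry":0,"rz":0,"hand":0.04},{"dx":0,"dy":0,"dz":0.004,"rx":0,"ry":0,"rz":0,"hand":0.04},{"dx":0,"dy":0,"dz":0.002,"rx":0,"ry":0,"rz":0,"hand":0.04},{"dx":0,"dy":0,"dz":0.002,"rx":0,"ry":0,"rz":0,"hand":0.04},{"dx":0,"dy":0,"dz":0,"rx":0,"ry":0,"rz":0,"hand":0.04},{"dx":0,"dy":0,"dz":0,"rx":0,"ry":0,"rz":0,"hand":0.04}]' 60 && python3 -m pendant '[{"dx":0,"dy":0,"dz":0.001,"rx":0,"ry":0,"rz":0,"hand":0.04},{"dx":0,"dy":0,"dz":0.001,"rx":0,"ry":0,"rz":0,"hand":0.04},{"dx":0,"dy":0,"dz":0.001,"rx":0,"ry":0,"rz":0,"hand":0.04},{"dx":0,"dy":0,"dz":0,"rx":0,"ry":0,"rz":0,"hand":0.04},{"dx":0,"dy":0,"dz":0,"rx":0,"ry":0,"rz":0,"hand":0.04}]'
```

```text
clock: 22.72
position: [0.4874, -0.3635, 0.0665]
ee_rot: [0.0, 0.742, 0.67, 0.001]
contact_force: [-0.6, 0.3, -8.1]
width: 0.0498
gripper_force: 69.1
clock: 23.13
position: [0.4868, -0.3629, 0.0625]
ee_rot: [-0.001, 0.742, 0.67, 0.001]
contact_force: [-0.8, -0.1, -8.4]
width: 0.0497
gripper_force: 69.1
```

```bash
python3 -m pendant '[{"dx":0,"dy":0,"dz":0.001,"rx":0,"ry":0,"rz":0,"hand":0.04},{"dx":0,"dy":0,"dz":0.001,"rx":0,"ry":0,"rz":0,"hand":0.04},{"dx":0,"dy":0,"dz":0,"rx":0,"ry":0,"rz":0,"hand":0.04},{"dx":0,"dy":0,"dz":0,"rx":0,"ry":0,"rz":0,"hand":0.04}]' && python3 -m pendant '[{"dx":0,"dy":0,"dz":0.001,"rx":0,"ry":0,"rz":0,"hand":0.04},{"dx":0,"dy":0,"dz":0,"rx":0,"ry":0,"rz":0,"hand":0.04},{"dx":0,"dy":0,"dz":0,"rx":0,"ry":0,"rz":0,"hand":0.04}]'
```

```text
clock: 23.47
position: [0.4868, -0.3629, 0.0605]
ee_rot: [-0.001, 0.742, 0.67, 0.001]
contact_force: [-1.6, -1.1, -8.7]
width: 0.0499
gripper_force: 69.1
clock: 23.72
position: [0.4869, -0.363, 0.0596]
ee_rot: [-0.001, 0.742, 0.67, 0.001]
contact_force: [-0.3, -0.5, -8.5]
width: 0.0496
gripper_force: 69.1
```

```bash
python3 -m pendant '[{"dx":0,"dy":0,"dz":0.001,"rx":0,"ry":0,"rz":0,"hand":0.04},{"dx":0,"dy":0,"dz":0,"rx":0,"ry":0,"rz":0,"hand":0.04},{"dx":0,"dy":0,"dz":0,"rx":0,"ry":0,"rz":0,"hand":0.04}]' && python3 -m pendant '[{"dx":0,"dy":0,"dz":0.001,"rx":0,"ry":0,"rz":0,"hand":0.04},{"dx":0,"dy":0,"dz":0,"rx":0,"ry":0,"rz":0,"hand":0.04},{"dx":0,"dy":0,"dz":0,"rx":0,"ry":0,"rz":0,"hand":0.04}]'
```

```text
clock: 23.97
position: [0.487, -0.3632, 0.0593]
ee_rot: [-0.0, 0.742, 0.67, 0.001]
contact_force: [-0.5, 0.4, -2.8]
width: 0.0494
gripper_force: 71.3
clock: 24.22
position: [0.4872, -0.3634, 0.059]
ee_rot: [0.0, 0.742, 0.67, 0.001]
contact_force: [-2.5, 0.2, 5.0]
width: 0.0494
gripper_force: 74.9
```

Touchdown on the tray floor at 0.059. I'll ease off slightly, release and retreat.

```bash
python3 -m pendant '[{"dx":0,"dy":0,"dz":-0.0005,"rx":0,"ry":0,"rz":0,"hand":0.04},{"dx":0,"dy":0,"dz":0,"rx":0,"ry":0,"rz":0,"hand":0.04}]' 20 && python3 -m pendant '[{"dx":0,"dy":0,"dz":0,"rx":0,"ry":0,"rz":0,"hand":0.052},{"dx":0,"dy":0,"dz":0,"rx":0,"ry":0,"rz":0,"hand":0.054},{"dx":0,"dy":0,"dz":0,"rx":0,"ry":0,"rz":0,"hand":0.056},{"dx":0,"dy":0,"dz":0,"rx":0,"ry":0,"rz":0,"hand":0.058},{"dx":0,"dy":0,"dz":0,"rx":0,"ry":0,"rz":0,"hand":0.062},{"dx":0,"dy":0,"dz":0,"rx":0,"ry":0,"rz":0,"hand":0.068},{"dx":0,"dy":0,"dz":0,"rx":0,"ry":0,"rz":0,"hand":0.074},{"dx":0,"dy":0,"dz":0,"rx":0,"ry":0,"rz":0,"hand":0.076}]' && python3 -m pendant '[{"dx":0,"dy":0,"dz":-0.01,"rx":0,"ry":0,"rz":0,"hand":0.076},{"dx":0,"dy":0,"dz":-0.02,"rx":0,"ry":0,"rz":0,"hand":0.076},{"dx":0,"dy":0,"dz":-0.03,"rx":0,"ry":0,"rz":0,"hand":0.076},{"dx":0,"dy":0,"dz":-0.04,"rx":0,"ry":0,"rz":0,"hand":0.085},{"dx":0,"dy":0,"dz":-0.04,"rx":0,"ry":0,"rz":0,"hand":0.085},{"dx":0,"dy":0,"dz":-0.03,"rx":0,"ry":0,"rz":0,"hand":0.085},{"dx":0,"dy":0,"dz":0,"rx":0,"ry":0,"rz":0,"hand":0.085},{"dx":0,"dy":0,"dz":0,"rx":0,"ry":0,"rz":0,"hand":0.085}]'
python3 -c "
from go import *
t=manip.get_image('top');s=manip.get_image('scene')
o=np.zeros((300,800,3),np.uint8);o[:,:400]=cv2.resize(s['frame'],(400,300),interpolation=3);o[:,400:]=cv2.resize(t['frame'],(400,300),interpolation=3)
o=np.r_[o,np.zeros((300,800,3),np.uint8)];o[300:,:400]=cv2.resize(s['frame'][160:250,95:215],(400,300),interpolation=2);o[300:,400:]=cv2.resize(t['frame'][185:275,350:470],(400,300),interpolation=2)
cv2.imwrite('pics/b9.png',o[:,:,::-1])"
```

```text
clock: 24.38
position: [0.4872, -0.3634, 0.059]
ee_rot: [-0.0, 0.742, 0.67, 0.001]
contact_force: [-1.6, 0.4, 6.5]
width: 0.0495
gripper_force: 75.1
clock: 25.05
position: [0.4873, -0.3631, 0.0586]
ee_rot: [-0.0, 0.742, 0.67, 0.001]
contact_force: [-0.5, 0.4, 0.0]
width: 0.0762
gripper_force: 0.0
clock: 25.72
position: [0.4878, -0.3642, 0.2316]
ee_rot: [0.003, 0.742, 0.67, 0.001]
contact_force: [-0.5, -0.6, -0.3]
width: 0.0852
gripper_force: 0.0
```

View pics/b9.png

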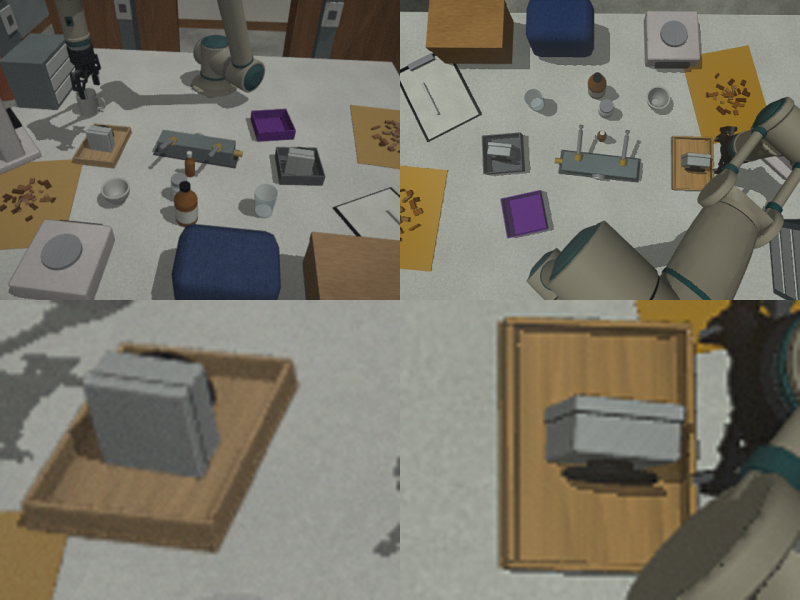

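The full tin stands inside the wooden tray (scene ~(100,140)) and the empty one inside the grey bin (~(298,160)). The bystanders are all where they were, and the gripper is clear.

```bash
python3 -c "
from rig import manip
print(manip.sign_off())"
```

```text
the job is handed in; nothing more can be done
None
```

The job is handed in at about 26 s: the full tin (about 0.72 kg, from the −y tube) stands in the wooden tray, the empty one (about 0.25 kg, from the +y tube) stands in the grey bin, and nothing else was moved.

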